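Fold down the ratchet-propped display board in the grocery

TASK

Two ratchet-propped display boards stand on the shop counter; fold down flat the one with the red bar. Its ratchet lets it go up only, so lift it by the bar past its top notch until the pawl tips clear, then lower it by the bar, without letting it drop, until it lies fully down on its stand, and let go. Leave the board with the green bar as it stands.

Things in the scene. Friction and masses are not known exactly. Their poses are not given: they have to be found in the camera images.
- red_board (a joint): Angle (rad) of the board with the red bar: 0 = flat on its stand (its stop), grows as the near edge rises. 180 mm wide, 0.5 kg, packs fixed on it. Ratchet at its side: held in a notch at 0.25, 0.48 or 0.71; between notches it drops back to the one below; at about 0.92 the pawl tips clear and stays clear, so it can then be lowered to 0 (there the pawl re-arms). Upper stop 1.15. Falls if let go.
- red_bar (a point): Centre of the red round bar to hold, dia 14 mm, 124 mm long, parallel to the hinge, beyond the raised near edge; 102 mm of it is free between its two arms; 48 mm clear gap between bar and board edge. Its frame turns with the board: y along the bar, x from bar towards hinge in the board's plane, z out of the board's packed face. Lifting takes about 4 N.
- red_hinge (a point): Middle of the red-bar board's hinge line, at the stand's far end, 105 mm above the counter; the bar's centre is 250 mm from it and runs on a circle about it. The frame turns with the board, as the bar's does. Stand 250 x 240 mm, fixed to the counter, turned up to 0.2 rad.
- green_bar (a point): Centre of the green bar of the other, like board, on its own fixed stand beside the red one (either side): not to be moved. Same size and build, green and blue packs; same frame as the red bar's.

How it is judged:
On the way:
1. the red-bar board has been lifted past its top notch, to where the pawl tips clear (value of joint red_board above 0.88 rad).
At the end, for the whole second after the job is handed in: The red-bar board lies flat on its stand (angle under 0.05 rad), at rest and released, and the green bar is within 20 mm of where it was (value of joint red_board below 0.05 rad and velocity of joint red_board between -0.1 and 0.1 rad/s and distance of green_bar from where it was at the start of the episode below 0.02 m); the robot touches nothing.
It fails at once if the red-bar board is let drop onto its stand (still falling faster than 2.2 rad/s, 0.55 m/s at the bar, in its last 0.12 rad) (value of joint red_board below 0.12 rad and velocity of joint red_board below -2.2 rad/s).
It fails at once if the green-bar board is moved (its bar by more than 20 mm) (distance of green_bar from where it was at the start of the episode above 0.02 m).
It also fails if it takes over 42 s, if anything falls off the work surface, if the arm or the gripper's body presses on something with over 40 N, if the wrist force passes 120 N, or if a joint passes its speed limit or range.

ROBOT

A 6-joint arm with a two-finger parallel gripper is mounted at the origin on the work surface. World frame = base frame: x ahead of the robot, y to its left, z up, the work surface at z = 0. Lengths are in m, angles in rad, forces in N, time in s.
With the tool pointing down it reaches from about 0.35 to 0.85 m from the base axis. Payload 8.1 kg.
Tool frame: the origin (TCP) lies at the very end of the fingers, on their centre line; the grasp point (between the pads) lies 19 mm behind it; z points along the fingers, y is the line along which they close (so a half turn about z gives the same grasp; the last joint's range is limited). The gripper opens to 93 mm and grips with 3 to 60 N. Pads are 15 mm wide; open, the fingers measure 128 mm over their backs; the gripper's body (75 mm by 188 mm) begins 65 mm behind the grasp point.
Start: joints at [-1.348, 0.13, 1.488, -0, 1.523, -0.085], TCP at [0.182, -0.572, 0.219] pointing down, gripper open.
Joint ranges: [-2.96, 2.96], [-0.89, 2.26], [0.02, 2.5], [-1.34, 4.48], [0, 2.73], [-2.66, 2.66]. Speed limits (rad/s): [2.39, 2.39, 2.79, 3.14, 3.14, 3.14].

INTERFACE

Orientations are given as a rotation vector (axis times angle).
In Python, from plant import read_state, eyes, workorder gives the robot as it stands. The module is installed in compiled form; this text tells all that it offers.
- The arm moves only by the tool play_rows, never from a script. Its argument "targets" is one flat list of numbers, 4 for each row, row after row: the shift along the tool's x, y, z in cm, then the turn about the tool's z in degrees. In form: [dx, dy, dz, roll, dx, dy, dz, roll, ...]. A call has 1 to 8 rows; each row is the pose to reach, as a shift and turn from the pose commanded when the call began, along the tool's axes at that moment; what a row does not reach only later rows make up. A row lasts 1/12 s, in which the tool goes at most 41.7 mm and 7.16 degrees, less where a joint would pass 70% of its speed; a pose out of reach is approached as far as the arm can. A call with a gripper value outside its range is refused whole. "grip" is the finger opening in cm, from 0 to 9.3, set as the call begins (left out, the last holds). The fingers move at their own pace and stop on an object; "grip_force" is the grip in N (left out, the last holds). Time passes only in rows, so rows that repeat a pose let the fingers close. It gives the time, the measured TCP pose, the force, the opening and the grip force at its end, in the units of the state.
- read_state(): the state, without advancing time (a new reading comes with each control period).
- eyes.read_camera(name): name is "scene" or "top"; returns a dict with "image" (400x640x3 uint8, red, green, blue), "vfov" (degrees; the focal length in pixels is half the picture's height over the tangent of half this angle, whatever the lens; pixels are square), "cx", "cy" (the principal point, pixels), "cam_to_world" (4x4, takes a point from camera to world coordinates). Camera axes: x right, y up, looking along -z (the intrinsics and any distortion apply to the point x, -y, -z); pixel columns grow to the right and rows downward; lengths in m; the calibration is good to about 2 mm. A picture is of the moment at which its call begins. There is no depth.
- workorder.close_job(): hands the job in; it is judged then, once.
The state is a dict: "t": time; "q": joint angles; "dq": joint speeds; "joint_torque": joint torques, N m; "tool_pos": TCP position; "orientation": TCP orientation; "force": force on the tool from outside, world axes, zero at the start; "wrist_torque": the same for the moment, N m; "opening": finger opening in m; "gripper_force": force on a finger pad.
Only numpy, scipy, OpenCV 4.12 (cv2) and the standard library are available. Lean on these libraries where they do the work, as an engineer would, in place of code of your own. Each camera call takes 0.05 s, during which the arm holds its last target. There are 200 camera calls.

## Working session

There is one attempt and no reset: what is moved stays moved. The work goes in short steps, Python scripts to look and compute and a tool call to move; the robot and the scene stay as the last step left them, time stands still between calls to the robot, and variables do not carry over. Pictures are saved under pics/ and viewed, at most 10 in all, crops included, and the job is handed in when it is done.

Besides the shell and the picture viewer there is one more tool, called after "Call:" by a JSON object that holds its "op" and its "data", one argument or row to a line. play_rows: Moves the arm, as the interface text tells. Its arguments: {"type":"object","properties":{"targets":{"type":"array"},"grip":{"type":"number"},"grip_force":{"type":"number"}},"required":["targets"]}

```bash
mkdir -p pics; cat > h.py <<'E'
import numpy as np,cv2
from scipy.spatial.transform import Rotation as R
from plant import read_state, eyes, workorder
def cam(n):
    c=eyes.read_camera(n); return c
def save(c,f): cv2.imwrite(f,c['image'][:,:,::-1])
def ray(c,u,v):
    f=200/np.tan(np.radians(c['vfov'])/2); T=np.array(c['cam_to_world'])
    d=T[:3,:3]@np.array([(u-c['cx'])/f,-(v-c['cy'])/f,-1]); return T[:3,3],d/np.linalg.norm(d)
def proj(c,p):
    f=200/np.tan(np.radians(c['vfov'])/2); T=np.array(c['cam_to_world'])
    q=T[:3,:3].T@(np.array(p)-T[:3,3]); return c['cx']+f*q[0]/-q[2], c['cy']-f*q[1]/-q[2]
def tri(r1,r2):
    (a,d),(b,e)=r1,r2
    s=np.linalg.lstsq(np.c_[d,-e],b-a,rcond=None)[0]; p=a+s[0]*d;q=b+s[1]*e
    return (p+q)/2,np.linalg.norm(p-q)
E
python3 - <<'E'
from h import *
for n in('scene','top'):
    c=cam(n); save(c,f'pics/{n}0.png'); print({k:v for k,v in c.items() if k!='image'})
s=read_state(); print(s['tool_pos'],s['orientation'],s['opening'])
E
```

```text
{'vfov': 45.58078038708091, 'cx': 321.3917721625742, 'cy': 201.04953070351198, 'cam_to_world': array([[-0.78646597, -0.42816617,  0.44513483,  1.02560704],
       [ 0.6176218 , -0.54965437,  0.56251523,  0.53417022],
       [ 0.00382031,  0.71732406,  0.69672922,  0.824793  ],
       [ 0.        ,  0.        ,  0.        ,  1.        ]])}
{'vfov': 52.63125996105887, 'cx': 311.40464917574354, 'cy': 200.41323276868678, 'cam_to_world': array([[ 0.02858288,  0.99388205, -0.1066841 ,  0.50627014],
       [-0.99901119,  0.03203911,  0.03082442,  0.00394545],
       [ 0.0340539 ,  0.10569756,  0.99381505,  0.88565079],
       [ 0.        ,  0.        ,  0.        ,  1.        ]])}
[ 0.18168921 -0.57130728  0.21770258] [-3.10286078e+00 -4.81326036e-01  1.82929191e-04] 0.09299302136951498
```

View pics/scene0.png

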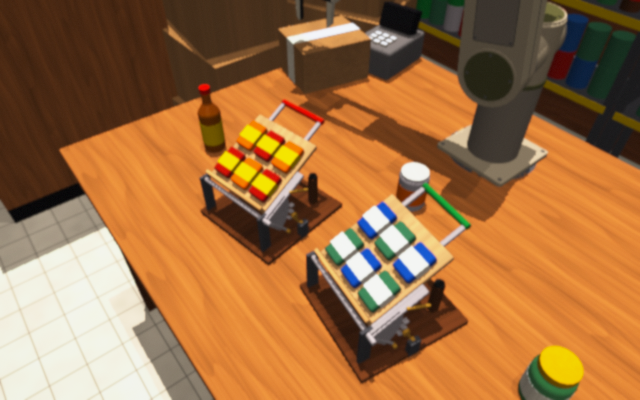

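View pics/top0.png

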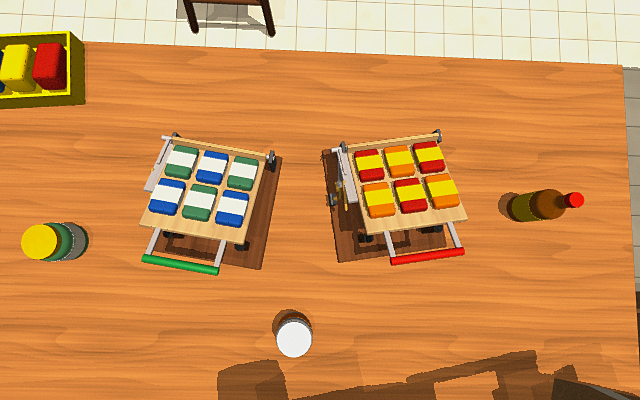

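The scene view shows the red bar from (283,103) to (322,123). In the top view it runs from (390,261) to (466,252). The green board is to its left in the top view, with the jar in front at (294,337) and the bottle to the right at (540,205).

```bash
cat >> h.py <<'E'
def barends(c,box):
    im=c['image'].astype(int); u0,u1,v0,v1=box
    m=(im[...,0]>110)&(im[...,1]<60)&(im[...,2]<60); k=np.zeros_like(m); k[v0:v1,u0:u1]=1; m&=k
    n,l,st,_=cv2.connectedComponentsWithStats(m.astype(np.uint8)); i=1+np.argmax(st[1:,4])
    v,u=np.nonzero(l==i); P=np.c_[u,v].astype(float); m0=P.mean(0); d=np.linalg.svd(P-m0,full_matrices=False)[2][0]
    t=(P-m0)@d; w=m0+d*(t.max()+t.min())/2; h=(t.max()-t.min())/2
    return m0,w-d*h,w+d*h,len(u)
E
python3 - <<'E'
from h import *
s=cam('scene');t=cam('top')
a=barends(s,(270,340,90,135));b=barends(t,(380,475,240,275)); print(a,b)
# scene faces the robot from far: scene left = +?; try both
for pair in((1,2),(2,1)):
    p,e1=tri(ray(s,*a[1]),ray(t,*b[pair[0]])); q,e2=tri(ray(s,*a[2]),ray(t,*b[pair[1]]))
    print(p,q,e1,e2,np.linalg.norm(p-q))
# hinge points: far board edge pixels in top on z=.105 plane
for u,v in((345,148),(438,135)):
    o,d=ray(t,u,v); print(o+d*(.105-o[2])/d[2])
E
```

```text
(array([304.14772727, 111.70454545]), array([282.39693386, 101.25532494]), array([323.4834945 , 120.99357191]), 264) (array([427.19491525, 255.70677966]), array([464.04777407, 250.32728166]), array([390.99860448, 260.99043981]), 590)
[ 0.50329771 -0.27313551  0.21831244] [ 0.48142091 -0.14907307  0.2220221 ] 0.0014781588083740878 0.0018340751930629627 0.12603113602619012
[ 0.51989234 -0.16582337  0.27418967] [ 0.47172012 -0.23744195  0.1934946 ] 0.09073183882598579 0.10433748054527825 0.118158694417646
[ 0.69628398 -0.0836551   0.105     ]
[ 0.72962294 -0.26949551  0.105     ]
```

```bash
cat >> h.py <<'E'
yaw=.175; hin=np.array([.492,-.211,.220])+np.array([.222*np.cos(yaw),.222*np.sin(yaw),-.115])
def bar(th): return hin+.25*np.array([-np.cos(th)*np.cos(yaw),-np.cos(th)*np.sin(yaw),np.sin(th)])
def rel(p):
    s=read_state(); return R.from_rotvec(s['orientation']).as_matrix().T@(np.array(p)-s['tool_pos'])*100
E
python3 - <<'E'
from h import *
s=read_state(); M=R.from_rotvec(s['orientation']).as_matrix(); print(M.round(3))
print('q6',s['q'][5])
want=np.array([np.cos(yaw),np.sin(yaw),0])
for w in(want,-want):
    l=M.T@w; print('roll',np.degrees(np.arctan2(-l[0],l[1])))
print(rel([.492,-.211,.30]),rel([.492,-.211,.201]))
E
```

```text
[[ 0.953  0.303 -0.   ]
 [ 0.303 -0.953  0.001]
 [ 0.    -0.001 -1.   ]]
q6 -0.08539004697236725
roll -82.39277332679386
roll 97.60722667320616
[ 40.491535   -24.96152113  -8.16635319] [ 40.49071906 -24.9507802    1.73364095]
```

Call:
{"op": "play_rows", "data": {
  "targets": [0, 0, -4, -7, 3, -2, -8, -14, 6.5, -4, -8.5, -21, 10, -6, -8.5, -28, 13, -8, -8.5, -35, 16, -10, -8.5, -42, 19, -12, -8.5, -49, 22, -14, -8.5, -56],
  "grip": 9.3
}}

```text
t: 0.87
tool_pos: [0.3499, -0.37, 0.3036]
orientation: [2.509, 1.89, 0.0]
force: [0.3, -0.6, -0.0]
opening: 0.093
gripper_force: 0.0
```

```bash
python3 - <<'E'
from h import *
s=read_state(); M=R.from_rotvec(s['orientation']).as_matrix()
l=M.T@[np.cos(yaw),np.sin(yaw),0]; print('roll',np.degrees(np.arctan2(-l[0],l[1])),s['tool_pos'])
print(rel([.492,-.211,.30]))
E
```

```text
roll -26.04014920237823 [ 0.34985834 -0.3700447   0.30361672]
[19.20849706  9.27513152  0.36202439]
```

Call:
{"op": "play_rows", "data": {
  "targets": [3.2, 1.5, 0, -7, 6.4, 3, 0, -14, 9.6, 4.6, 0, -21, 12.8, 6.2, 0, -26, 16, 7.7, 0, -26, 19.2, 9.3, 0.3, -26, 19.2, 9.3, 0.3, -26]
}}

```text
t: 1.45
tool_pos: [0.4953, -0.2088, 0.2998]
orientation: [-2.02, -2.404, -0.004]
force: [-0.2, -0.8, -0.5]
opening: 0.0928
gripper_force: 0.0
```

```bash
python3 - <<'E'
from h import *
s=read_state(); M=R.from_rotvec(s['orientation']).as_matrix()
l=M.T@[np.cos(yaw),np.sin(yaw),0]; print('roll',np.degrees(np.arctan2(-l[0],l[1])),s['tool_pos'])
print(M.round(3),rel(np.array([.492,-.211,.201])))
t=cam('top');c=cam('scene')
cv2.imwrite('pics/b.png',np.hstack([cv2.resize(x[:,:,::-1],None,fx=2,fy=2) for x in(t['image'][150:350,310:510],c['image'][20:220,200:400])]))
print(proj(t,s['tool_pos']),proj(c,s['tool_pos']),proj(t,[.492,-.211,.22]))
E
```

```text
roll -0.11284614976323845 [ 0.49530221 -0.20884569  0.29979151]
[[-0.172  0.985  0.001]
 [ 0.985  0.172  0.003]
 [ 0.002  0.001 -1.   ]] [-0.17894655 -0.3723276   9.87838245]
(np.float64(443.75292277697423), np.float64(255.22149088104214)) (np.float64(300.92803012128513), np.float64(80.2211544647945)) (np.float64(427.6665334510915), np.float64(255.87425234517315))
```

View pics/b.png

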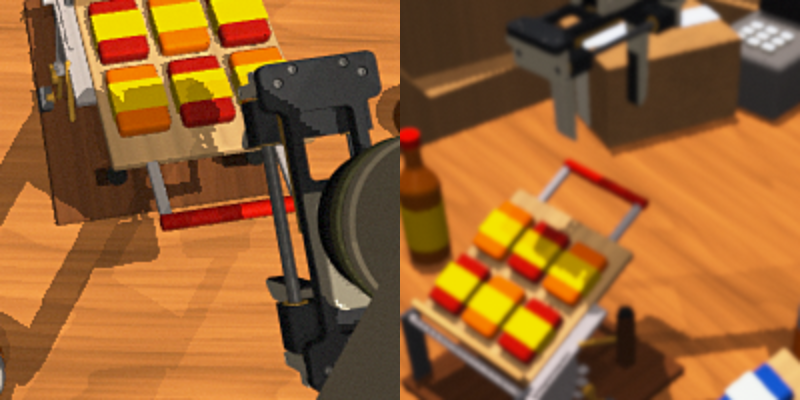

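The gripper straddles the bar, with its fingers at about (282,85) and (320,70) in the full scene frame. I'll narrow the opening so the far finger clears the board edge, then descend.

Call:
{"op": "play_rows", "data": {
  "targets": [-0.1, -0.3, 0, 0, -0.1, -0.3, 0, 0, -0.1, -0.3, 2, 0, -0.1, -0.3, 4, 0, -0.1, -0.3, 6, 0, -0.1, -0.3, 7, 0, -0.1, -0.3, 7, 0],
  "grip": 4.2
}}

```text
t: 2.13
tool_pos: [0.4876, -0.2155, 0.2279]
orientation: [-2.026, -2.395, 0.002]
force: [0.2, -0.0, -0.4]
opening: 0.0507
gripper_force: 0.0
```

```bash
python3 - <<'E'
from h import *
s=read_state();print(s['tool_pos'],s['opening'],s['force'],rel([.492,-.211,.201]))
c=cam('scene');cv2.imwrite('pics/c.png',cv2.resize(c['image'][50:200,220:420,::-1],None,fx=4,fy=4))
E
```

```text
[ 0.4875827 -0.2154527  0.2278601] 0.05069443946975913 [ 0.22070845 -0.04100047 -0.43241547] [0.35857529 0.51911958 2.68514054]
```

View pics/c.png

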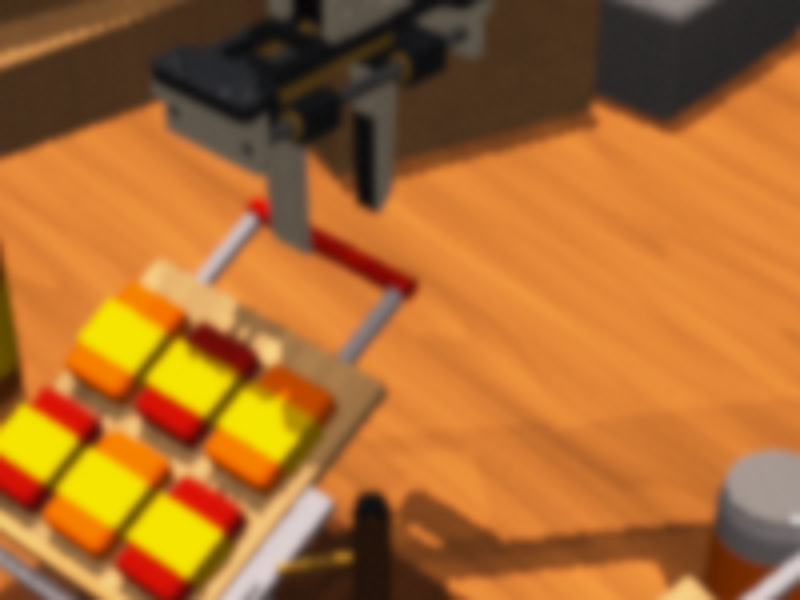

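The fingers sit just above the bar, one on each side, about 5 mm off along the closing line. I'll correct that and finish descending.

Call:
{"op": "play_rows", "data": {
  "targets": [0.3, 0.5, 0, 0, 0.3, 0.5, 0, 0, 0.3, 0.5, 1, 0, 0.3, 0.5, 2, 0, 0.3, 0.5, 2.7, 0, 0.3, 0.5, 2.7, 0, 0.3, 0.5, 2.7, 0]
}}

```text
t: 2.77
tool_pos: [0.4934, -0.2111, 0.2025]
orientation: [-2.026, -2.399, 0.001]
force: [0.0, 0.1, 0.3]
opening: 0.0419
gripper_force: 0.0
```

Call:
{"op": "play_rows", "data": {
  "targets": [0, 0, 0, 0, 0, 0, 0, 0, 0, 0, 0, 0, 0, 0, 0, 0, 0, 0, 0, 0, 0, 0, 0, 0, 0, 0, 0, 0, 0, 0, 0, 0],
  "grip": 0.5,
  "grip_force": 25
}}

```text
t: 3.43
tool_pos: [0.4928, -0.2117, 0.2038]
orientation: [-2.026, -2.399, 0.003]
force: [-6.7, -1.2, 3.4]
opening: 0.013
gripper_force: 25.0
```

```bash
python3 - <<'E'
from h import *
s=read_state();print(s['tool_pos'],s['opening'],s['force'],s['gripper_force'])
g=[0,0,.019]
for th in np.r_[.478,.55:1.0:.08,.95]: print(round(th,2),(rel(s['tool_pos']+bar(th)-bar(.478))).round(2))
c=cam('scene');cv2.imwrite('pics/d.png',cv2.resize(c['image'][50:200,220:420,::-1],None,fx=4,fy=4))
E
```

```text
[ 0.4928315  -0.21172758  0.20384445] 0.013038733219932461 [-6.73340649 -1.18795098  3.44060261] 24.998981058597565
0.48 [0. 0. 0.]
0.55 [ 0.01  0.88 -1.57]
0.63 [ 0.01  1.99 -3.23]
0.71 [ 0.02  3.23 -4.8 ]
0.79 [ 0.03  4.59 -6.27]
0.87 [ 0.04  6.06 -7.62]
0.95 [ 0.06  7.63 -8.85]
0.95 [ 0.06  7.63 -8.85]
```

View pics/d.png

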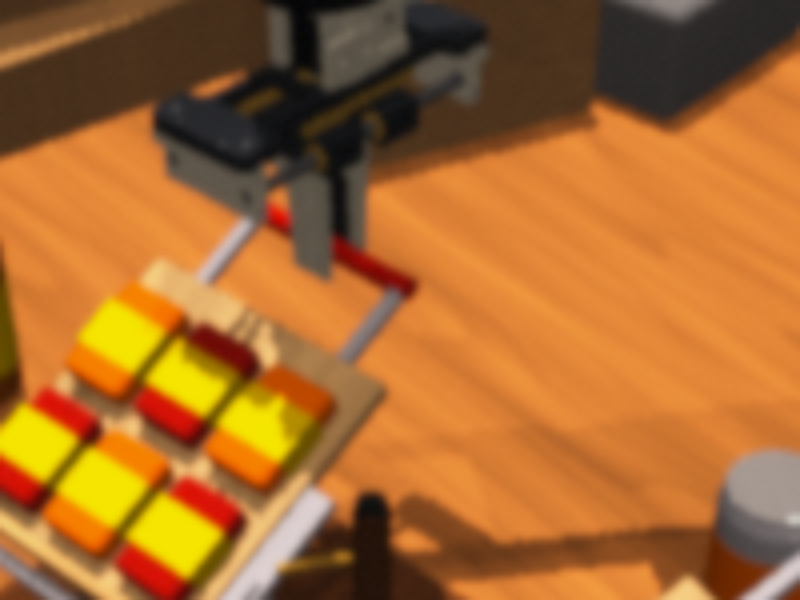

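The fingers are closed on the bar, with a 13 mm opening and 25 N of grip. I'll lift along the arc.

Call:
{"op": "play_rows", "data": {
  "targets": [0, 0.4, -0.8, 0, 0, 0.9, -1.6, 0, 0, 1.4, -2.4, 0, 0, 2, -3.2, 0, 0, 2.6, -4, 0, 0, 3.2, -4.8, 0, 0, 3.9, -5.5, 0, 0, 3.9, -5.5, 0]
}}

```text
t: 4.15
tool_pos: [0.531, -0.2053, 0.2613]
orientation: [-2.027, -2.398, 0.005]
force: [-18.5, 2.8, 14.5]
opening: 0.0133
gripper_force: 25.0
```

```bash
cat >> h.py <<'E'
g0=np.array([.4928,-.2117,.2038])
def show(ths):
    s=read_state();p=s['tool_pos']-g0+bar(.478)-hin
    print(s['tool_pos'],s['force'].round(1),s['opening'],'th',np.arctan2(p[2],-p[0]*np.cos(yaw)-p[1]*np.sin(yaw)),'r',np.linalg.norm(p))
    for th in ths: print(th,rel(g0+bar(th)-bar(.478)).round(2))
E
python3 -c "
from h import *
show([.8,.85,.9,.95,.98,1.02])"
```

```text
[ 0.5309787  -0.20525764  0.26134259] [-18.5   2.8  14.5] 0.013281848818520512 th 0.755283279646603 r 0.2517068544771671
0.8 [ 0.04  0.91 -0.68]
0.85 [ 0.04  1.82 -1.53]
0.9 [ 0.05  2.78 -2.34]
0.95 [ 0.06  3.77 -3.09]
0.98 [ 0.06  4.39 -3.52]
1.02 [ 0.07  5.23 -4.07]
```

Call:
{"op": "play_rows", "data": {
  "targets": [0, 0, -0.3, 0, 0, 0.4, -0.8, 0, 0, 0.9, -1.3, 0, 0, 1.4, -1.8, 0, 0, 1.4, -1.8, 0]
}}

```text
t: 4.57
tool_pos: [0.5464, -0.2025, 0.2778]
orientation: [2.027, 2.4, -0.001]
force: [-6.9, 0.9, 5.8]
opening: 0.013
gripper_force: 25.0
```

```bash
python3 -c "
from h import *
show([.9,.95,.98,1.02])"
```

```text
[ 0.54637532 -0.20254134  0.27782157] [-6.9  0.9  5.8] 0.012958773160209314 th 0.8453153785528801 r 0.2526433186769074
0.9 [ 0.04  1.22 -0.68]
0.95 [ 0.05  2.22 -1.43]
0.98 [ 0.05  2.84 -1.86]
1.02 [ 0.06  3.68 -2.4 ]
```

Call:
{"op": "play_rows", "data": {
  "targets": [0, 0.5, -0.6, 0, 0, 1, -1.1, 0, 0, 1.6, -1.6, 0, 0, 2.3, -2, 0, 0, 3, -2.4, 0, 0, 3, -2.4, 0, 0, 3, -2.4, 0]
}}

```text
t: 5.15
tool_pos: [0.5766, -0.1974, 0.3025]
orientation: [2.025, 2.399, 0.001]
force: [-4.4, 0.5, 6.4]
opening: 0.0136
gripper_force: 25.0
```

```bash
python3 - <<'E'
from h import *
show([.9,.8,.7,.6])
s=cam('scene');t=cam('top');save(s,'pics/e.png')
E
```

```text
[ 0.57659322 -0.19742726  0.30245002] [-4.4  0.5  6.4] 0.013552918756136791 th 1.0006731054223836 r 0.25379283471422504
0.9 [ 0.04 -1.85  1.78]
0.8 [ 0.03 -3.72  3.43]
0.7 [ 0.02 -5.43  5.25]
0.6 [ 0.02 -6.95  7.24]
```

View pics/e.png

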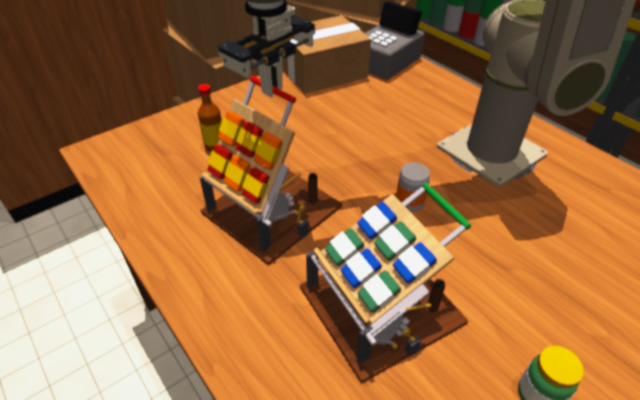

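The red board stands steep at about 1.0 rad, with the bar held at (270,88). The green board is unmoved. I'll lower the red one along the arc, watching the force.

Call:
{"op": "play_rows", "data": {
  "targets": [0, -0.5, 0.4, 0, 0, -1, 0.8, 0, 0, -1.5, 1.2, 0, 0, -2, 1.65, 0, 0, -2.5, 2.1, 0, 0, -3, 2.5, 0, 0, -3.85, 3.3, 0, 0, -3.85, 3.3, 0]
}}

```text
t: 5.92
tool_pos: [0.5366, -0.2043, 0.2677]
orientation: [-2.027, -2.399, 0.002]
force: [-7.2, -0.5, 3.8]
opening: 0.013
gripper_force: 25.0
```

```bash
python3 -c "
from h import *
show([.7,.6,.5,.4])"
```

```text
[ 0.53659852 -0.20434161  0.26768692] [-7.2 -0.5  3.8] 0.013007214594734227 th 0.7890999403480214 r 0.2520547802265983
0.7 [ 0.03 -1.36  1.79]
0.6 [ 0.02 -2.87  3.78]
0.5 [ 0.01 -4.17  5.91]
0.4 [ 0.   -5.26  8.16]
```

Call:
{"op": "play_rows", "data": {
  "targets": [0, -0.7, 0.8, 0, 0, -1.4, 1.7, 0, 0, -2.1, 2.5, 0, 0, -2.7, 3.3, 0, 0, -3.2, 4, 0, 0, -3.7, 4.8, 0, 0, -4.3, 5.8, 0, 0, -4.3, 5.8, 0]
}}

```text
t: 6.58
tool_pos: [0.4947, -0.2115, 0.2078]
orientation: [-2.027, -2.399, 0.001]
force: [-0.1, -2.7, -2.4]
opening: 0.013
gripper_force: 25.0
```

```bash
python3 -c "
from h import *
show([.4,.3,.2,.1,0])"
```

```text
[ 0.49467822 -0.21147072  0.20776102] [-0.1 -2.7 -2.4] 0.012961690636990849 th 0.4955329168977634 r 0.2501828780341193
0.4 [ 0.   -1.02  2.16]
0.3 [-0.   -1.87  4.51]
0.2 [-0.01 -2.49  6.93]
0.1 [-0.01 -2.86  9.4 ]
0 [-1.00e-02 -2.98e+00  1.19e+01]
```

Call:
{"op": "play_rows", "data": {
  "targets": [0, -0.4, 0.7, 0, 0, -0.7, 1.4, 0, 0, -1, 2.1, 0, 0, -1.25, 2.8, 0, 0, -1.5, 3.5, 0, 0, -1.8, 4.5, 0, 0, -1.8, 4.5, 0]
}}

```text
t: 7.17
tool_pos: [0.4766, -0.2144, 0.162]
orientation: [-2.027, -2.399, 0.002]
force: [-0.2, -4.4, -2.3]
opening: 0.0133
gripper_force: 25.0
```

```bash
python3 -c "
from h import *
show([.2,.1,.05,0])"
```

```text
[ 0.47663474 -0.21442148  0.16204224] [-0.2 -4.4 -2.3] 0.013281199780985116 th 0.2981090000531424 r 0.24937022905406558
0.2 [-0.02 -0.66  2.36]
0.1 [-0.02 -1.03  4.83]
0.05 [-0.02 -1.12  6.08]
0 [-0.02 -1.15  7.33]
```

Call:
{"op": "play_rows", "data": {
  "targets": [0, -0.2, 0.8, 0, 0, -0.4, 1.6, 0, 0, -0.6, 2.4, 0, 0, -0.8, 3.2, 0, 0, -0.9, 4, 0, 0, -0.95, 4.8, 0, 0, -1, 5.5, 0, 0, -1, 5.5, 0]
}}

```text
t: 7.83
tool_pos: [0.4669, -0.2159, 0.1074]
orientation: [-2.026, -2.399, 0.002]
force: [-3.8, -4.6, -2.5]
opening: 0.0134
gripper_force: 25.0
```

```bash
python3 -c "
from h import *
show([.1,.05,0])"
```

```text
[ 0.46692624 -0.21587118  0.107432  ] [-3.8 -4.6 -2.5] 0.013443097674864119 th 0.07493705556986086 r 0.24888278527399035
0.1 [-0.04 -0.06 -0.63]
0.05 [-0.04 -0.15  0.61]
0 [-0.04 -0.18  1.86]
```

Call:
{"op": "play_rows", "data": {
  "targets": [0, 0, 0.5, 0, 0, -0.1, 1, 0, 0, -0.1, 1.4, 0, 0, -0.1, 1.4, 0]
}}

```text
t: 8.17
tool_pos: [0.4663, -0.2159, 0.0943]
orientation: [-2.026, -2.399, 0.001]
force: [-2.7, -2.9, -1.7]
opening: 0.0129
gripper_force: 25.0
```

Call:
{"op": "play_rows", "data": {
  "targets": [0, 0, 0.3, 0, 0, 0, 0.5, 0, 0, 0, 0.5, 0]
}}

```text
t: 8.42
tool_pos: [0.4663, -0.2159, 0.09]
orientation: [-2.026, -2.399, 0.001]
force: [-4.8, -3.5, -1.6]
opening: 0.0131
gripper_force: 25.0
```

```bash
python3 -c "
from h import *
show([0])"
```

```text
[ 0.46629631 -0.21593491  0.08997596] [-4.8 -3.5 -1.6] 0.013074824637105747 th 0.0047304886701801255 r 0.24881857319056175
0 [-0.05 -0.12  0.12]
```

Call:
{"op": "play_rows", "data": {
  "targets": [0, 0, 0.3, 0, 0, 0, 0.3, 0, 0, 0, 0.3, 0]
}}

```text
t: 8.67
tool_pos: [0.4663, -0.216, 0.0884]
orientation: [-2.026, -2.399, 0.001]
force: [-8.2, -1.2, 7.4]
opening: 0.0134
gripper_force: 25.0
```

Call:
{"op": "play_rows", "data": {
  "targets": [0, 0, 0.3, 0, 0, 0, 0.3, 0, 0, 0, 0.3, 0]
}}

```text
t: 8.92
tool_pos: [0.4665, -0.2166, 0.0872]
orientation: [-2.027, -2.4, 0.002]
force: [-16.8, 0.9, 22.7]
opening: 0.0132
gripper_force: 25.0
```

The board is on its stop: the upward force jumped to 23 N. I'll ease off slightly, open, and retreat.

Call:
{"op": "play_rows", "data": {
  "targets": [0, 0, -0.2, 0, 0, 0, -0.2, 0, 0, 0, -0.2, 0, 0, 0, -0.2, 0, 0, 0, -0.2, 0, 0, 0, -0.2, 0, 0, 0, -0.2, 0, 0, 0, -0.2, 0],
  "grip": 4
}}

```text
t: 9.58
tool_pos: [0.4669, -0.2159, 0.0865]
orientation: [-2.027, -2.4, -0.0]
force: [0.9, 1.2, 0.8]
opening: 0.0404
gripper_force: 0.0
```

Call:
{"op": "play_rows", "data": {
  "targets": [0, 0, -1, 0, 0, 0, -2, 0, 0, 0, -4, 0, 0, 0, -7, 0, 0, 0, -10, 0, 0, -3, -13, 0, 0, -6, -16, 0, 0, -9, -18, 0]
}}

```text
t: 10.25
tool_pos: [0.378, -0.2313, 0.2708]
orientation: [2.023, 2.398, 0.0]
force: [0.7, -0.9, 0.7]
opening: 0.04
gripper_force: 0.0
```

Call:
{"op": "play_rows", "data": {
  "targets": [0, -2, 0, 0, 0, -4, 0, 0, 0, -4, 0, 0, 0, -4, 0, 0]
}}

```text
t: 10.58
tool_pos: [0.3386, -0.2382, 0.2682]
orientation: [2.027, 2.396, 0.0]
force: [0.8, -1.3, 0.1]
opening: 0.0403
gripper_force: 0.0
```

```bash
python3 - <<'E'
from h import *
c=cam('scene');save(c,'pics/f.png');print(read_state()['force'],read_state()['tool_pos'])
E
```

```text
[-0.34934645  0.12334322 -0.0732482 ] [ 0.33904508 -0.23798598  0.26772322]
```

View pics/f.png

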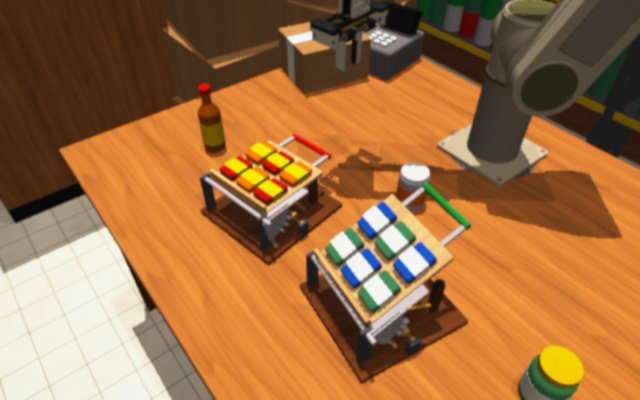

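The red board now lies level, with its bar from (295,137) to (330,157). The green board is unchanged and the gripper is well clear. I'll check the bar's height and hand in if it reads flat.

```bash
python3 - <<'E'
from h import *
s=cam('scene');t=cam('top')
o=proj(t,bar(0)); print(o)
a=barends(s,(285,345,128,170));b=barends(t,(int(o[0])-50,int(o[0])+50,int(o[1])-22,int(o[1])+22));print(a[3],b[3])
p,e=tri(ray(s,*a[1]),ray(t,*b[1]));q,f=tri(ray(s,*a[2]),ray(t,*b[2]))
print(p,q,e,f)
z=((p+q)/2)[2]
if e<.01 and f<.01 and abs(z-.105)<.01: print(z,workorder.close_job())
E
```

```text
(np.float64(411.09380205456864), np.float64(268.5670101446706))
165 434
[ 0.47574365 -0.27648152  0.10438637] [ 0.45503338 -0.15456873  0.1063434 ] 0.0005660681061710838 0.0005153594326655072
the job is handed in; nothing more can be done
0.10536488505659916 None
```

The red-bar board was lifted to about 1.0 rad, past where its pawl tips clear, then lowered by the bar until flat (bar measured at 105 mm) and let go; the green board looked unmoved in the last picture, and the job is handed in with no verdict returned.

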